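# Return a sample bottle and hold the inspection mirror on it

### The arm

A 7-joint arm with a two-finger parallel gripper is mounted at the origin on a cart in front of the work surface, level with it; the furniture and walls round the work are solid. World frame = base frame: x ahead of the robot, y to its left, z up, the work surface at z = 0. Lengths are in m, angles in degrees, forces in N, time in s.
With the tool pointing down it reaches from about 0.425 to 0.825 m from the base axis. Payload 3.6 kg.
Tool frame: the origin (TCP) lies midway between the tips of the shut fingers; the grasp point (between the pads) lies bot.grip_point_offset behind it (bot.grip_point_offset is the distance from the TCP to the grasp point, in m); z points along the fingers, y is the line along which they close (so a half turn about z gives the same grasp; the last joint's range is limited). The gripper opens to 85 mm and grips with 20 to 120 N. Pads are 22 mm wide; open, the fingers measure 114 mm over their backs; the gripper's body (76 mm by 85 mm) begins 54 mm behind the grasp point. The pads swing forward as they close: fully open they stand 13 mm farther back than shut.
Start: joints at [-65.174, 35.231, -0.722, 81.555, 0.464, 63.22, -2.315], TCP at [0.288, 0.582, 0.231] pointing down, gripper open.
Joint ranges: [-178.69, 178.69], [-17.37, 117.87], [-77.05, 75.6], [15.02, 138.74], [-78.02, 258.01], [0.78, 113.62], [-162.83, 162.83]. Speed limits (degrees/s): [159.86, 159.86, 180, 180, 180, 180, 180].

### API

Orientations are given as a 3x3 rotation matrix whose columns are the frame's x, y, z axes.
In Python, from station import bot gives the robot as it stands. The module is installed in compiled form; this text tells all that it offers.
- The arm moves only by the tool move_arm, never from a script. Its argument "increments" is a list that holds one entry, the list of rows, each a list of 7 numbers: the finger opening in cm, from 0 to 8.54, then the shift along the tool's x, y, z in cm, then the turn, a rotation vector about the tool's x, y, z in degrees. A call has 1 to 12 rows; each row is the pose to reach, as a shift and turn from the pose commanded when the call began, along the tool's axes at that moment; what a row does not reach only later rows make up. A row lasts 1/10 s, in which the tool goes at most 50 mm and 8.59 degrees, less where a joint would pass 70% of its speed; a pose out of reach is approached as far as the arm can. A call with a gripper value outside its range is refused whole. The fingers move at their own pace and stop on an object; "squeeze" is the grip in N (left out, the last holds). Time passes only in rows, so rows that repeat a pose let the fingers close. It gives the time, the measured TCP pose, the force, the opening and the grip force at its end, in the units of the state.
- bot.get_obs(): the state, without advancing time (a new reading comes with each control period).
- bot.capture(name): name is "side" or "top"; returns a dict with "color" (420x560x3 uint8, blue, green, red), "mtx" (3x3 intrinsics, pixels), "T" (4x4, takes a point from camera to world coordinates). Camera axes: x right, y up, looking along -z (the intrinsics and any distortion apply to the point x, -y, -z); pixel columns grow to the right and rows downward; lengths in m; the calibration is good to about 2 mm. A picture is of the moment at which its call begins. There is no depth.
- bot.job_done(): hands the job in; it is judged then, once.
The state is a dict: "t": time; "joint_pos": joint angles; "joint_vel": joint speeds; "effort": joint torques, N m; "eef_pos": TCP position; "eef_rot": TCP orientation; "wrist_force": force on the tool from outside, world axes, zero at the start; "moment": the same for the moment, N m; "width": finger opening in m; "grasp_force": force on a finger pad.
Only numpy, scipy, OpenCV 4.12 (cv2) and the standard library are available. Lean on these libraries where they do the work, as an engineer would, in place of code of your own. Each camera call takes 0.05 s, during which the arm holds its last target. There are 200 camera calls.

### The job

Return the medium-sized sample bottle that stands loose on the counter to its own holder, the block with the well that fits it snugly (not the wider one), and let go of it seated upright. Then turn the sprung mirror of the inspection rig by the grip on its top until the rig's camera sees that bottle reflected in the middle of the mirror; finish while still gripping the mirror and holding it still at that angle, because it springs back when released. Leave everything else where it stands.

Things in the scene. Friction and masses are not known exactly. Their poses are not given: they have to be found in the camera images.
- bottle: the medium sample bottle to return: white, screw cap, 42 mm diameter, 85 mm tall, about 90 g, standing upright; origin at the centre of its underside, z up along its axis. It is gripped across the body or the cap.
- bottle_middle (a point): point on the bottle's axis 60 mm above its underside, the part that shows above the holder
- medium_holder: the bottle's own holder: fixed grey plastic block 74 x 74 x 40 mm with a round blind well in its top, 46 mm wide, 30 mm deep, 3 mm chamfer; well floor 10 mm above the counter; origin at the centre of the underside. The three holders differ only in the width of the well and stand in any order
- medium_well (a point): centre of the floor of the medium holder's well: the underside of the seated bottle stands here
- small_holder: same block with a 38 mm well; the small bottle stands in it
- large_holder: same block with a 54 mm well, empty; not for this bottle
- rig: inspection rig, fixed: aluminium base plate 290 x 90 x 10 mm, camera at one end (top at 100 mm), turning mirror at the other. Origin on the counter on the mirror's vertical axis; x points away from the camera (the camera looks along +x at the mirror), z up
- lens (a point): front of the camera's lens, 150 mm from the mirror's axis along the rig's -x, 80 mm above the counter. The camera looks level, straight at the mirror's axis
- mirror (a joint): turn of the flat upright mirror about the rig's origin axis, rad: 0 = square to the camera (rest, at a stop), counter-clockwise from above to 1.25. Face 66 mm wide, centre 80 mm up, on the axis. A spring pulls back: 0.01 N m + 0.06 N m/rad. The bottle is seen when the face normal halves the horizontal angle, at the axis, from camera to bottle; the sight line turns twice as far as the mirror
- mirror_grip (a point): middle of the grip, an upright ribbed aluminium tab on top of the mirror's frame: 12 mm thick (point's x, square to the face), 44 mm wide (y), 36 mm tall, from 114 to 150 mm above the counter. The point lies 135 mm up, 4 mm behind the axis, and turns with the mirror (x from face to back, z up). The black frame below is 10 mm thick, 78 mm wide
- sight_line (a point): the camera's line of sight after the mirror: origin on the mirror's axis, 80 mm above the counter, x level along the reflected line of sight, z up. A slim steel pointer low under the mirror (67 mm long from the axis, 25 mm above the counter), geared two to one to the mirror, points the same way; it points at the camera when the mirror is at 0
- small_bottle: bystander: small sample bottle, 34 mm diameter, 68 mm tall, in the small holder; origin under its centre
- conical_flask: bystander: conical flask, 65 mm diameter, 103 mm tall; origin under its centre
- beaker_small: bystander: glass beaker, 55 mm diameter, 70 mm tall; origin under its centre
- beaker_large: bystander: glass beaker, 87 mm diameter, 110 mm tall; origin under its centre
- stopwatch: bystander: black stopwatch lying flat, 82 x 58 x 16 mm; origin under its centre
- notebook: bystander: black notebook lying flat, 76 x 110 x 14 mm; origin under its centre
Things that resemble listed ones, but are neither listed nor needed, are in the scene too. Leave any orange look-alike of the bottle alone. What is shaped like the medium_holder but blue is not meant.

How it is judged:
By the outcome, as a careful person would: the job done as asked, in the order asked, and still so for the second after the job is handed in, while the arm keeps its last pose, push and grip.
It also fails if it takes over 51 s, if anything falls off the work surface, if the arm or the gripper's body presses on something with over 40 N, if the wrist force passes 120 N, or if a joint passes its speed limit or range.

## Working session

There is one attempt and no reset: what is moved stays moved. The work goes in short steps, Python scripts to look and compute and a tool call to move; the robot and the scene stay as the last step left them, time stands still between calls to the robot, and variables do not carry over. Pictures are saved under pics/ and viewed, at most 10 in all, crops included, and the job is handed in when it is done.

Besides the shell and the picture viewer there is one more tool, called after "Call:" in YAML: its name, and indented under it one key for each argument. move_arm: Moves the arm, as the interface text tells. Its arguments: {"type":"object","properties":{"increments":{"type":"array","items":{"type":"array","items":{"type":"array","items":{"type":"number"}}}},"squeeze":{"type":"number"}},"required":["increments"]}

```bash
mkdir -p pics; python3 - <<'E'
from station import bot
import cv2,numpy as np
np.set_printoptions(precision=4,suppress=True)
for n in("side","top"):
    c=bot.capture(n);cv2.imwrite(f"pics/{n}0.png",c["color"]);print(n,c["mtx"],c["T"],[k for k in c])
o=bot.get_obs();print(o,bot.grip_point_offset)
E
```

```text
side [[439.6882   0.     275.9242]
 [  0.     439.6882 206.2491]
 [  0.       0.       1.    ]] [[-0.9694  0.134  -0.2057  0.3095]
 [-0.2446 -0.6004  0.7614  0.8406]
 [-0.0214  0.7884  0.6148  0.7856]
 [ 0.      0.      0.      1.    ]] ['color', 'mtx', 'T']
top [[400.085    0.     277.5493]
 [  0.     400.085  202.1608]
 [  0.       0.       1.    ]] [[ 0.0114  0.9975 -0.07    0.464 ]
 [-0.9999  0.0114  0.0006 -0.019 ]
 [ 0.0014  0.07    0.9975  1.3253]
 [ 0.      0.      0.      1.    ]] ['color', 'mtx', 'T']
{'t': 0.1, 'joint_pos': array([-65.174 ,  35.2849,  -0.7232,  81.6331,   0.464 ,  63.2209,
        -2.3167]), 'joint_vel': array([ 0.0332, -0.1034,  0.0586, -0.217 , -0.0896,  0.1148,  0.0021]), 'effort': array([  0.0016, -47.039 ,   0.2605, -17.1572,   0.0101,   0.0059,
         0.    ]), 'eef_pos': array([0.2881, 0.5819, 0.2302]), 'eef_rot': array([[-0.8962,  0.4437, -0.001 ],
       [ 0.4437,  0.8962, -0.0021],
       [-0.    , -0.0024, -1.    ]]), 'wrist_force': array([ 0.1515,  0.0876, -0.4882]), 'moment': array([-0.0013, -0.0223, -0.0186]), 'grasp_force': 0.0, 'width': 0.08554689778259798} 0.0187
```

View pics/side0.png

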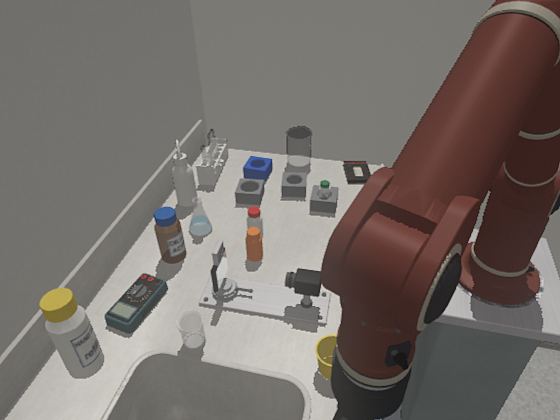

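View pics/top0.png

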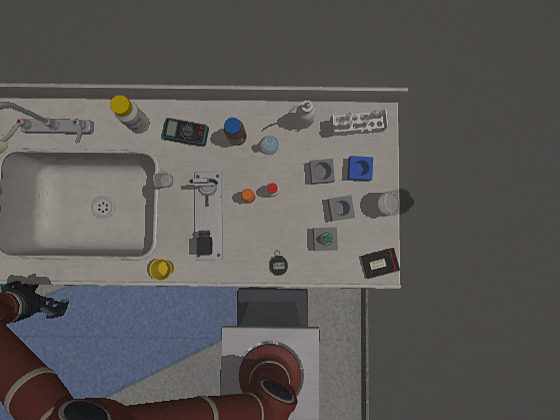

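The side view shows the white bottle with its red cap at (254,213), with the orange look-alike in front of it at (254,245). The two empty grey holders are at (250,190) and (293,183), and the rig's mirror is at (220,270). The top view shows the red cap at (272,188), the holders at (321,171) and (341,208), and the mirror at (207,185).

```bash
python3 - <<'E'
import cv2,numpy as np
t=cv2.imread("pics/top0.png");s=cv2.imread("pics/side0.png")
a=cv2.resize(t[150:260,180:380],(800,440),interpolation=cv2.INTER_CUBIC)
cv2.imwrite("pics/tc.png",a)
b=cv2.resize(s[160:330,190:345],None,fx=3.5,fy=3.5,interpolation=cv2.INTER_CUBIC)
cv2.imwrite("pics/sc.png",b)
E
```

```text
(no output)
```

View pics/tc.png

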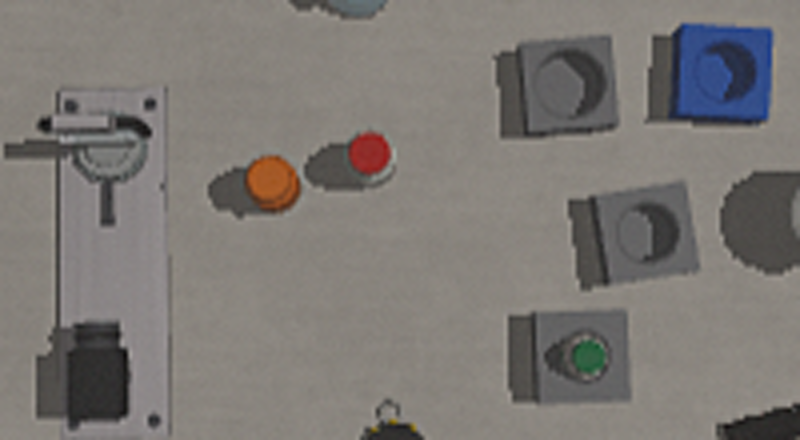

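View pics/sc.png

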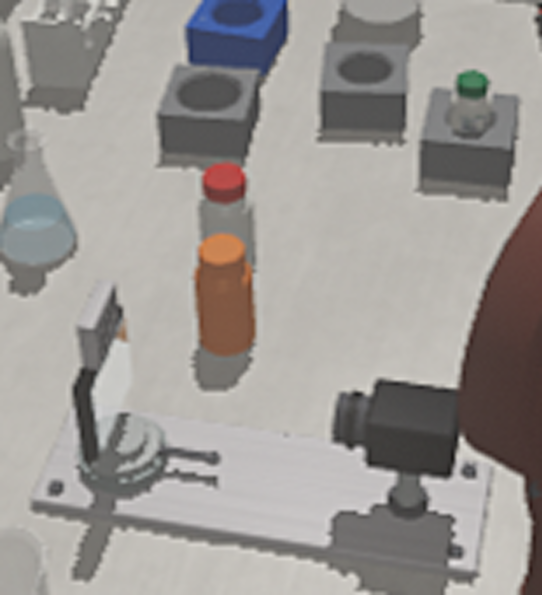

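The crops settle which holder is which. The medium holder is the tilted grey block with the narrower well, at about (342,208) in the top view; the block at (321,171) has the wider well. The mirror stands at rest and the pointer points at the camera.

```bash
cat > h.py <<'E'
from station import bot
import cv2,numpy as np
np.set_printoptions(precision=4,suppress=True)
C={n:bot.capture(n) for n in("side","top")}
def ray(n,p):
    c=C[n];K=c["mtx"];d=np.array([(p[0]-K[0,2])/K[0,0],-(p[1]-K[1,2])/K[1,1],-1.])
    return c["T"][:3,3],c["T"][:3,:3]@d
def onz(n,p,z):
    o,d=ray(n,p);return (o+d*(z-o[2])/d[2])[:2]
def tri(ps,pt):
    o1,d1=ray("side",ps);o2,d2=ray("top",pt);d1/=np.linalg.norm(d1);d2/=np.linalg.norm(d2)
    s=np.linalg.lstsq(np.c_[d1,-d2],o2-o1,rcond=None)[0];a=o1+s[0]*d1;b=o2+s[1]*d2
    return (a+b)/2,np.linalg.norm(a-b)
def proj(n,P):
    c=C[n];q=c["T"][:3,:3].T@(np.array(P)-c["T"][:3,3]);return (c["mtx"]@np.array([q[0],-q[1],-q[2]]))[:2]/-q[2]
def blob(m,box):
    x0,y0,x1,y1=box;k=np.zeros_like(m);k[y0:y1,x0:x1]=m[y0:y1,x0:x1]
    cs=cv2.findContours(k,cv2.RETR_EXTERNAL,cv2.CHAIN_APPROX_NONE)[0]
    return max(cs,key=cv2.contourArea)
def cen(c):
    m=cv2.moments(c);return np.array([m["m10"],m["m01"]])/m["m00"]
E
python3 - <<'E'
from h import *
top,side=C["top"]["color"],C["side"]["color"]
red=lambda im:cv2.inRange(im,(0,0,90),(75,75,255))
ct=blob(red(top),(255,170,290,205));cs=blob(red(side),(235,195,275,232))
print("cap",cen(ct),cen(cs),tri(cen(cs),cen(ct)),onz("top",cen(ct),.085),cv2.boundingRect(ct),cv2.boundingRect(cs))
# gray block tops
hsv=cv2.cvtColor(top,cv2.COLOR_BGR2HSV)
print("V holder",hsv[188:215:3,328:360:3,2]);
g=hsv[:,:,2]
for nm,box in(("big",(300,155,340,190)),("med",(318,192,360,226)),("small",(305,224,340,256))):
    m=cv2.inRange(hsv,(0,0,84),(180,60,118)) ;c=blob(m,box)
    r=cv2.minAreaRect(cv2.convexHull(c));pts=[onz("top",p,.04) for p in cv2.boxPoints(r)]
    print(nm,r,np.mean(pts,0),[np.linalg.norm(pts[i]-pts[i-1]) for i in range(4)])
print("plate rows");print(g[176,188:228]);print(g[225,188:228]);print(g[255,188:228]);print(g[165:190,215])
print(g[245:265,215])
E
```

```text
cap [271.7202 187.8637] [253.7124 211.9619] (array([ 0.5965, -0.001 ,  0.0772]), np.float64(0.00021296137784095997)) [ 0.5956 -0.0011] (267, 183, 10, 11) (248, 207, 12, 11)
V holder [[139 137 137 138 141 139 141 139 137 137 135]
 [138 139 139 140 138 141 140 137 139 140 138]
 [141 137 140 140 143 144 141 133 141 137 138]
 [141 135 129 111  96  98  98  99 143 138 140]
 [ 43  98 103 102  82  88 100 100 127 140 137]
 [ 48 100 102 103  74  62  56 102 104 139 142]
 [ 59 103  89 100 103  57  60  78  96 140 143]
 [ 81 105  93 102 101  58  61  66  99 141 137]
 [ 86 103 102  99 103  58  54 105 100 140 137]]
big ((321.71319580078125, 170.98477172851562), (23.582773208618164, 23.939008712768555), 85.91438293457031) [ 0.6572 -0.1617] [np.float64(0.07692791266429107), np.float64(0.07775214704469169), np.float64(0.07696029590401622), np.float64(0.07743022446215174)]
med ((338.03759765625, 208.49420166015625), (23.340778350830078, 29.87923812866211), 81.25383758544922) [ 0.5362 -0.2146] [np.float64(0.0750491906660392), np.float64(0.09651140418767643), np.float64(0.07512069271441445), np.float64(0.0
[... 201 characters left out ...]
687598072)]
plate rows
[131 132 134 133 138 141  71 142  62  53  52  94 139 136 134 138 133 133
 138 131 133 139 138 136 134 132 138 144  60  54  62 129 142 111 140 137
 137 135 135 134]
[137 138 138 139 138 146  60 145 138 140 137 134 139 140 139 138 136 137
 138 139 138 137 140 138 140 138 143 141 138 143 141 145 144 144 116 143
 141 141 141 140]
[143 143 146 143 145 140 145 131 124  59  51  53  98  98 109 109 109 108
 108 107 105 101 150 147 141 136 139 143 151  57  55  61 122 147 110 140
 140 139 139 136]
[136 137 138 138 138 136 130 128 141 143 146 144 143 143 131  66  33  37
  40  74 105 106 104 100  98]
[144 143 144 144 142 142 142 142 141 142 143 140 139 135 133 139 139 138
 136 136]
```

```bash
python3 - <<'E'
from h import *
top,side=C["top"]["color"],C["side"]["color"]
g=cv2.cvtColor(top,cv2.COLOR_BGR2HSV)[:,:,2];gs=cv2.cvtColor(side,cv2.COLOR_BGR2HSV)
# medium holder
m=cv2.inRange(g,90,120);c=blob(cv2.morphologyEx(m,cv2.MORPH_OPEN,np.ones((2,2))),(327,192,360,226));r=cv2.minAreaRect(cv2.convexHull(c))
P=[onz("top",p,.04) for p in cv2.boxPoints(r)];print("med top",r,np.mean(P,0),[np.linalg.norm(P[i]-P[i-1]) for i in range(4)])
for nm,b in(("med",(278,168,308,190)),("big",(234,174,264,197))):
    w=blob(cv2.inRange(gs[:,:,2],0,82),b);e=cv2.fitEllipse(cv2.convexHull(w));print(nm,"side well",e,onz("side",e[0],.038))
    print(np.linalg.norm(onz("side",(e[0][0]-e[1][1]/2,e[0][1]),.04)-onz("side",(e[0][0]+e[1][1]/2,e[0][1]),.04)))
# plate edges at z=.01
R=[];L=[]
for y in range(185,262):
    R.append((218+np.argmin(g[y,218:227])+.5 if g[y,218:227].min()<128 else np.nan,y))
    L.append((191+np.argmin(g[y,191:198])+.5 if g[y,191:198].min()<110 else np.nan,y))
for nm,q in(("R",R),("L",L)):
    q=np.array(q);q=q[~np.isnan(q[:,0])];W=np.array([onz("top",p,.01) for p in q]);f=np.polyfit(W[:,0],W[:,1],1);print(nm,len(q),f,W[0],W[-1])
# holes
for b in((194,172,203,180),(213,172,222,180),(214,250,223,260)):
    print("hole",[ (lambda p:(p,onz("top",p,.01)))(cen(blob(cv2.inRange(g,0,90),b)))])
# tab in top: bright strip
print(g[176:192,188:222])
E
```

```text
med top ((342.810791015625, 208.8648681640625), (23.015857696533203, 22.68705940246582), 80.53767395019531) [ 0.5351 -0.23  ] [np.float64(0.07398353724874383), np.float64(0.07329484207354581), np.float64(0.07404087259983486), np.float64(0.07300402718526128)]
med side well ((293.9053955078125, 179.30184936523438), (6.817274570465088, 13.641538619995117), 90.06680297851562) [ 0.5391 -0.2244]
0.040739754968131967
big side well ((260.25921630859375, 187.31338500976562), (6.132850646972656, 17.623565673828125), 177.99464416503906) [ 0.6265 -0.1628]
0.051622783361701265
R 64 [0.0253 0.1497] [0.6111 0.1661] [0.3684 0.1577]
L 73 [0.0771 0.2118] [0.61   0.2652] [0.374  0.2394]
hole [(array([197., 176.]), array([0.6401, 0.2478]))]
hole [(array([217. , 175.5]), array([0.6426, 0.1816]))]
hole [(array([218.    , 254.7778]), array([0.382 , 0.1727]))]
[[131 132 132 135 137 140  69 145  63  59  55  91 139 137 134 138 134 133
  140 134 131 140 137 134 134 135 138 145  59  53  66 126 142 114]
 [132 132 133 134 138 132  69 129  74  58  55 103 135 135 124 126 123 119
  126 114 123 137 130 136 136 135 13
[... 1305 characters left out ...]
  78  79  77  81  80  72  78  74  76  62  76  94  71 127 125 122 124
  122 123 125 125 125 124 113 129 132 104 101 142 141 139 141 121]
 [ 74  76  73  74  71  79  72  72  72 106  71  86 133  78 118 122 121 121
  120 123 119 121 124 101 124 128 120 102 100 143 137 139 141 123]
 [ 99 101  97 102 102 108  68 102  97 148  78  70 133  93  89 118 121 121
  122 118 121 118 113 100 126 125 105  97 101 144 137 137 141 120]
 [139 142 142 141 148 148  69 146 137 142  72  63 118 135  92 112 104 117
  115 113 120 110 102 127 127 106  97  84 124 140 139 138 143 122]
 [138 140 136 138 144 145  62 142 134 139  98  75  72 119 132 130  93 110
  109 109 123 114 126 130 122  86  96  86 144 145 141 138 145 121]]
```

```bash
python3 - <<'E'
from h import *
top,side=C["top"]["color"],C["side"]["color"]
print("tab",onz("top",(199.5,180.1),.15))
ax=np.array([.6413,.2147]);print("px of point .115 etc")
for pt,nm in(((-.230),"top"),((-.2244),"side")):
    x=.535 if nm=="top" else .539
    for n in("top","side"):print(nm,"->",n,proj(n,(x,pt,.04)))
a=cv2.resize(top[188:232,320:364],(396,396),interpolation=cv2.INTER_NEAREST)
b=cv2.resize(side[164:208,272:316],(396,396),interpolation=cv2.INTER_NEAREST)
d=cv2.resize(top[168:202,186:224],(396,354),interpolation=cv2.INTER_NEAREST);d=cv2.copyMakeBorder(d,0,42,0,0,0)
cv2.imwrite("pics/z.png",cv2.convertScaleAbs(np.hstack([a,b]),alpha=1.5))
E
```

```text
tab [0.6093 0.2117]
px of point .115 etc
top -> top [342.8143 208.8846]
top -> side [295.6376 177.8843]
side -> top [341.0743 207.6234]
side -> side [293.9366 178.7539]
```

View pics/z.png

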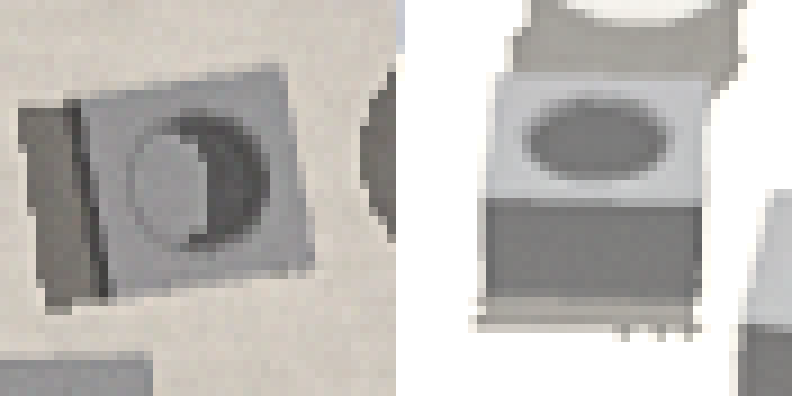

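The enlarged crop shows the rim of the medium well centred at about (341.5,207.5) in the top view and (293.8,178.7) in the side view. Both put it at (0.539, -0.225). The bottle is at (0.596, -0.001). The mirror axis is at about (0.605, 0.2125), with the rig's x turned 2° from world x. I'm moving above the bottle first.

Call:
move_arm:
  increments:
    - [[6.5,-53.5,-38.6,3,0,0,63.6],[6.5,-53.5,-38.6,3,0,0,63.6],[6.5,-53.5,-38.6,3,0,0,63.6],[6.5,-53.5,-38.6,3,0,0,63.6],[6.5,-53.5,-38.6,3,0,0,63.6],[6.5,-53.5,-38.6,3,0,0,63.6],[6.5,-53.5,-38.6,3,0,0,63.6],[6.5,-53.5,-38.6,3,0,0,63.6],[6.5,-53.5,-38.6,3,0,0,63.6],[6.5,-53.5,-38.6,3,0,0,63.6],[6.5,-53.5,-38.6,3,0,0,63.6],[6.5,-53.5,-38.6,3,0,0,63.6]]
  squeeze: 30

```text
t: 1.6
eef_pos: [0.5693, 0.0509, 0.2042]
eef_rot: [[-0.001, 1.0, 0.001], [1.0, 0.001, 0.0], [0.0, 0.001, -1.0]]
wrist_force: [0.4, 0.1, -0.1]
width: 0.0649
grasp_force: 0.0
```

```bash
cat > st.py <<'E'
from station import bot
import numpy as np,sys
np.set_printoptions(precision=4,suppress=True)
o=bot.get_obs();p,R=o["eef_pos"],o["eef_rot"]
print(o["t"],p,o["joint_pos"],o["width"],o["grasp_force"],o["wrist_force"]);print(R)
if len(sys.argv)>3:
    d=np.array([float(a) for a in sys.argv[1:4]])-p;print("tool cm",R.T@d*100)
E
python3 st.py 0.596 -0.001 0.034
```

```text
1.6 [0.5693 0.0509 0.2042] [-18.6325  30.588   17.7176  97.4606 -11.1186  53.6354   3.4705] 0.06486479288371054 0.0 [ 0.3696  0.0827 -0.1313]
[[-0.0015  1.      0.0007]
 [ 1.      0.0015  0.0005]
 [ 0.0005  0.0007 -1.    ]]
tool cm [-5.2032  2.653  17.0237]
```

Call:
move_arm:
  increments:
    - [[6.5,-5.2,2.7,4,0,0,0],[6.5,-5.2,2.7,7,0,0,0],[6.5,-5.2,2.7,7,0,0,0],[6.5,-5.2,2.7,7,0,0,0],[6.5,-5.2,2.7,7,0,0,0]]

```text
t: 2.1
eef_pos: [0.5964, 0.0026, 0.1357]
eef_rot: [[-0.004, 1.0, 0.003], [1.0, 0.004, 0.001], [0.001, 0.003, -1.0]]
wrist_force: [-0.3, -0.2, 0.3]
width: 0.0654
grasp_force: 0.0
```

```bash
python3 st.py 0.596 -0.001 0.034
```

```text
2.1 [0.5964 0.0026 0.1357] [-12.1258  37.1654  15.9793  97.6999 -13.3005  46.8319  10.102 ] 0.06542061005180774 0.0 [-0.3247 -0.2285  0.2928]
[[-0.0037  1.      0.0028]
 [ 1.      0.0037  0.0015]
 [ 0.0015  0.0028 -1.    ]]
tool cm [-0.3721 -0.067  10.1688]
```

Call:
move_arm:
  increments:
    - [[6.5,0,0,3,0,0,0],[6.5,0,0,3,0,0,0],[6.5,0,0,3,0,0,0]]

```text
t: 2.4
eef_pos: [0.5958, 0.002, 0.1054]
eef_rot: [[-0.003, 1.0, 0.001], [1.0, 0.003, 0.001], [0.001, 0.001, -1.0]]
wrist_force: [0.8, 1.0, -0.4]
width: 0.0651
grasp_force: 0.0
```

```bash
python3 st.py 0.596 -0.001 0.034
```

```text
2.4 [0.5958 0.002  0.1054] [-11.5935  39.4084  15.2103  99.1621 -14.1309  43.2351  10.8331] 0.06510637471837553 0.0 [ 0.7836  0.9574 -0.36  ]
[[-0.0032  1.      0.0012]
 [ 1.      0.0032  0.0007]
 [ 0.0007  0.0012 -1.    ]]
tool cm [-0.3035  0.0119  7.1412]
```

Offset confirmed: about 3 mm in tool x. Next I descend, settle and close.

Call:
move_arm:
  increments:
    - [[6.5,-0.3,0,3.5,0,0,0],[6.5,-0.3,0,7.1,0,0,0],[6.5,-0.3,0,7.1,0,0,0],[6.5,-0.3,0,7.1,0,0,0],[3,-0.3,0,7.1,0,0,0],[3,-0.3,0,7.1,0,0,0],[3,-0.3,0,7.1,0,0,0],[3,-0.3,0,7.1,0,0,0],[3,-0.3,0,7.1,0,0,0],[3,-0.3,0,7.1,0,0,0],[3,-0.3,0,7.1,0,0,0]]
  squeeze: 30

```text
t: 3.5
eef_pos: [0.5974, -0.0025, 0.0356]
eef_rot: [[-0.001, 1.0, 0.005], [1.0, 0.001, 0.0], [0.0, 0.005, -1.0]]
wrist_force: [-0.2, 0.7, 6.9]
width: 0.0406
grasp_force: 30.0
```

```bash
python3 st.py 0.596 -0.001 0.034
```

```text
3.5 [ 0.5974 -0.0025  0.0356] [ -9.7679  45.103   12.991  101.421  -16.1353  35.0144  12.8237] 0.04062771229635279 30.01234812370967 [-0.1857  0.7269  6.8957]
[[-0.001   1.      0.0048]
 [ 1.      0.001   0.0003]
 [ 0.0003  0.0048 -1.    ]]
tool cm [ 0.1464 -0.1398  0.1632]
```

Call:
move_arm:
  increments:
    - [[3,0,0,-4,0,0,0],[3,0,0,-8,0,0,0],[3,-4,-1,-8,0,0,0],[3,-8,-2,-8,0,0,0],[3,-12,-3,-8,0,0,0],[3,-16,-4,-8,0,0,0],[3,-20,-5,-8,0,0,0],[3,-22.4,-5.8,-8,0,0,0],[3,-22.4,-5.8,-8,0,0,0],[3,-22.4,-5.8,-8,0,0,0],[3,-22.4,-5.8,-8,0,0,0],[3,-22.4,-5.8,-8,0,0,0]]

```text
t: 4.7
eef_pos: [0.5385, -0.2243, 0.1131]
eef_rot: [[-0.004, 1.0, 0.0], [1.0, 0.004, 0.001], [0.001, 0.0, -1.0]]
wrist_force: [-0.0, 0.3, -0.2]
width: 0.0403
grasp_force: 31.1
```

```bash
python3 st.py 0.540 -0.226 0.115; python3 - <<'E'
from h import *
t,s=C["top"]["color"],C["side"]["color"]
a=cv2.resize(t[180:250,300:380],(400,350),interpolation=cv2.INTER_CUBIC);b=cv2.resize(s[120:216,240:336],(400,400),interpolation=cv2.INTER_CUBIC)[:350]
cv2.imwrite("pics/hold.png",np.hstack([a,b]))
E
```

```text
4.7 [ 0.5385 -0.2243  0.1131] [ 11.9481  37.7894  13.7286 100.7917 -12.4454  42.9059  32.308 ] 0.04028469926072848 31.066419043927453 [-0.0475  0.3325 -0.1825]
[[-0.0043  1.      0.0004]
 [ 1.      0.0043  0.0013]
 [ 0.0013  0.0004 -1.    ]]
tool cm [-0.171   0.1456 -0.1903]
```

View pics/hold.png

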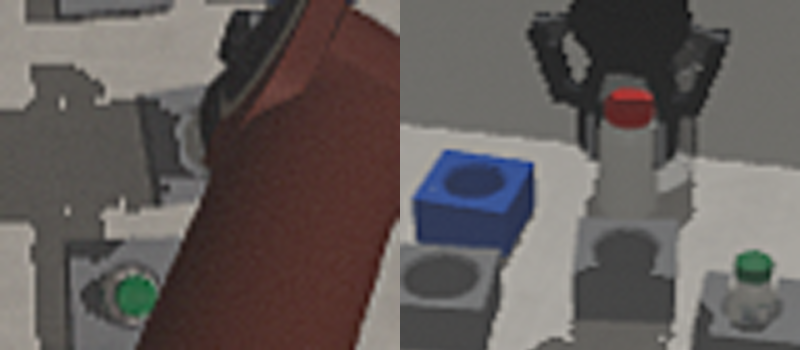

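The bottle hangs upright in the fingers directly over the narrower well. In the side crop the cap is at (629,108) and the well at (625,250). I'll measure the cap offset before inserting.

```bash
python3 - <<'E'
from h import *
s=C["side"]["color"];k=cen(blob(cv2.inRange(s,(0,0,90),(75,75,255)),(275,135,310,165)))
z=bot.get_obs()["eef_pos"][2]-.0356+.0772
print(k,z,onz("side",k,z),onz("side",k,z+.003))
E
```

```text
[295.0647 146.11  ] 0.15461748530445613 [ 0.5354 -0.2206] [ 0.5343 -0.2156]
```

Call:
move_arm:
  increments:
    - [[3,-0.3,0.25,1,0,0,0],[3,-0.3,0.25,3.2,0,0,0],[3,-0.3,0.25,3.7,0,0,0],[3,-0.3,0.25,4.0,0,0,0],[3,-0.3,0.25,4.3,0,0,0],[3,-0.3,0.25,4.3,0,0,0],[3,-0.3,0.25,4.3,0,0,0]]

```text
t: 5.6
eef_pos: [0.5402, -0.2291, 0.0703]
eef_rot: [[-0.001, 1.0, 0.0], [1.0, 0.001, 0.001], [0.001, 0.0, -1.0]]
wrist_force: [-0.6, 1.5, -0.9]
width: 0.0403
grasp_force: 31.0
```

```bash
python3 st.py 0.541 -0.227 0.0456
```

```text
5.6 [ 0.5402 -0.2291  0.0703] [ 13.0931  41.4649  12.5819 101.9223 -13.5645  38.0978  33.4144] 0.040319805668915236 30.99684243206866 [-0.6316  1.5226 -0.8542]
[[-0.0013  1.      0.    ]
 [ 1.      0.0013  0.0005]
 [ 0.0005  0.     -1.    ]]
tool cm [0.2114 0.0778 2.4721]
```

Call:
move_arm:
  increments:
    - [[3,0.1,0,0.5,0,0,0],[3,0.1,0,0.9,0,0,0],[3,0.1,0,1.2,0,0,0],[3,0.1,0,1.2,0,0,0]]

```text
t: 6.0
eef_pos: [0.5399, -0.2289, 0.0575]
eef_rot: [[-0.001, 1.0, -0.001], [1.0, 0.001, -0.0], [-0.0, -0.001, -1.0]]
wrist_force: [-0.1, 0.0, -1.5]
width: 0.0403
grasp_force: 31.1
```

```bash
python3 - <<'E'
from h import *
s=C["side"]["color"];k=cen(blob(cv2.inRange(s,(0,0,90),(75,75,255)),(275,135,310,185)))
o=bot.get_obs();z=o["eef_pos"][2]-.0356+.0772
print(o["eef_pos"],o["wrist_force"],k,z,onz("side",k,z))
E
```

```text
[ 0.5401 -0.2288  0.0579] [-0.4143  0.3605 -0.4629] [294.569  161.6571] 0.09954476343361904 [ 0.5376 -0.2257]
```

Call:
move_arm:
  increments:
    - [[3,0,0,0.5,0,0,0],[3,0,0,0.9,0,0,0],[3,0,0,1.1,0,0,0],[3,0,0,1.2,0,0,0],[3,0,0,1.2,0,0,0]]

```text
t: 6.6
eef_pos: [0.5402, -0.2287, 0.0459]
eef_rot: [[-0.001, 1.0, -0.0], [1.0, 0.001, -0.0], [-0.0, -0.0, -1.0]]
wrist_force: [0.3, -0.4, -1.2]
width: 0.0401
grasp_force: 31.1
```

Call:
move_arm:
  increments:
    - [[3,0,0,0.1,0,0,0],[3,0,0,0.2,0,0,0],[3,0,0,0.2,0,0,0]]

```text
t: 6.9
eef_pos: [0.5404, -0.2288, 0.0456]
eef_rot: [[-0.001, 1.0, 0.001], [1.0, 0.001, -0.0], [-0.0, 0.001, -1.0]]
wrist_force: [-1.7, 1.1, 7.9]
width: 0.0404
grasp_force: 31.8
```

It has touched the well floor at the expected height. I'll release and lift.

Call:
move_arm:
  increments:
    - [[6.5,0,0,0,0,0,0],[6.5,0,0,0,0,0,0],[6.5,0,0,0,0,0,0],[6.5,0,0,0,0,0,0],[6.5,0,0,-2,0,0,0],[6.5,0,0,-5,0,0,0],[6.5,0,0,-10,0,0,0],[6.5,0,0,-16,0,0,0],[6.5,0,0,-16,0,0,0],[6.5,0,0,-16,0,0,0]]

```text
t: 7.9
eef_pos: [0.5414, -0.2292, 0.2064]
eef_rot: [[-0.001, 1.0, 0.005], [1.0, 0.001, -0.002], [-0.002, 0.005, -1.0]]
wrist_force: [-0.3, 0.7, -0.4]
width: 0.0648
grasp_force: 0.0
```

```bash
python3 st.py 0.609 0.2125 0.2
```

```text
7.9 [ 0.5414 -0.2292  0.2064] [ 10.7243  31.5742  16.0683  94.8459 -10.2486  54.7199  30.4864] 0.06475794172682915 0.0 [-0.2662  0.7381 -0.4277]
[[-0.001   1.      0.0049]
 [ 1.      0.001  -0.0019]
 [-0.0019  0.0049 -1.    ]]
tool cm [44.1602  6.8052  0.5866]
```

Call:
move_arm:
  increments:
    - [[4,44.2,6.8,0.5,0,0,-2],[4,44.2,6.8,0.5,0,0,-2],[4,44.2,6.8,0.5,0,0,-2],[4,44.2,6.8,0.5,0,0,-2],[4,44.2,6.8,0.5,0,0,-2],[4,44.2,6.8,0.5,0,0,-2],[4,44.2,6.8,0.5,0,0,-2],[4,44.2,6.8,0.5,0,0,-2],[4,44.2,6.8,0.5,0,0,-2],[4,44.2,6.8,0.5,0,0,-2],[4,44.2,6.8,0.5,0,0,-2],[4,44.2,6.8,0.5,0,0,-2]]

```text
t: 9.1
eef_pos: [0.6071, 0.2113, 0.1972]
eef_rot: [[-0.034, 0.999, -0.003], [0.999, 0.034, -0.003], [-0.003, -0.003, -1.0]]
wrist_force: [-0.8, -0.9, 0.6]
width: 0.04
grasp_force: 0.0
```

```bash
python3 st.py 0.609 0.2125 0.12; python3 - <<'E'
from h import *
t,s=C["top"]["color"],C["side"]["color"]
a=cv2.resize(t[150:250,300:400],(400,400),interpolation=cv2.INTER_CUBIC);b=cv2.resize(s[130:330,190:390],(400,400),interpolation=cv2.INTER_CUBIC)
cv2.imwrite("pics/pl.png",np.hstack([a,b]))
E
```

```text
9.1 [0.6071 0.2113 0.1972] [-29.8375  37.0861  15.1422  85.5247 -10.4686  59.0055 -10.2544] 0.03997708595452763 0.0 [-0.7881 -0.9123  0.6101]
[[-0.0337  0.9994 -0.0031]
 [ 0.9994  0.0337 -0.0029]
 [-0.0028 -0.0032 -1.    ]]
tool cm [0.1326 0.2205 7.7209]
```

View pics/pl.png

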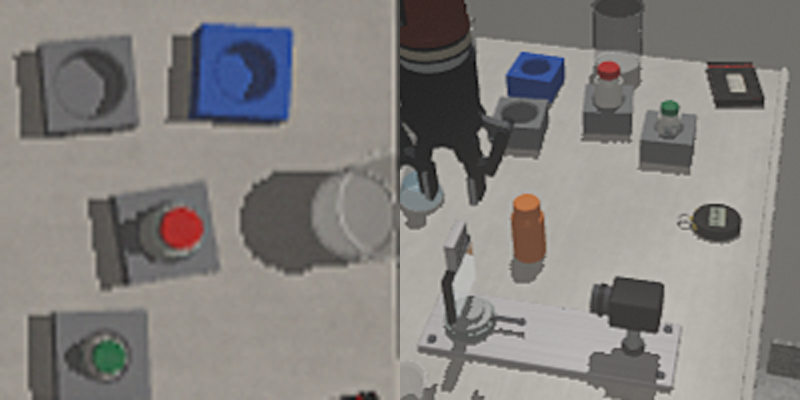

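The left crop shows the red-capped bottle seated upright in the medium holder, with its cap at (183,228). The right crop shows the fingers above the mirror tab at about (457,240).

```bash
python3 - <<'E'
from h import *
t,s=C["top"]["color"],C["side"]["color"];red=lambda im:cv2.inRange(im,(0,0,90),(75,75,255))
kt=cen(blob(red(t),(330,195,360,225)));ks=cen(blob(red(s),(280,150,310,180)))
print("cap",tri(ks,kt));b=tri(ks,kt)[0]
print([proj("side",(.609+dx,.212+dy,.15)) for dx in(-.006,.006) for dy in(-.022,.022)],proj("side",(.6071,.2113,.1972)))
ax=np.array([.605,.2125]);d=b[:2]-ax;print(np.degrees(np.arctan2(d[1],d[0])))
cv2.imwrite("pics/g.png",cv2.resize(s[215:275,195:255],(600,600),interpolation=cv2.INTER_NEAREST))
E
```

```text
cap (array([ 0.5399, -0.2288,  0.0858]), np.float64(0.0006465434117710837))
[array([223.978 , 239.3056]), array([216.8891, 253.2403]), array([218.7232, 238.4743]), array([211.4611, 252.3411])] [216.4523 228.7589]
-98.3868421189026
```

View pics/g.png

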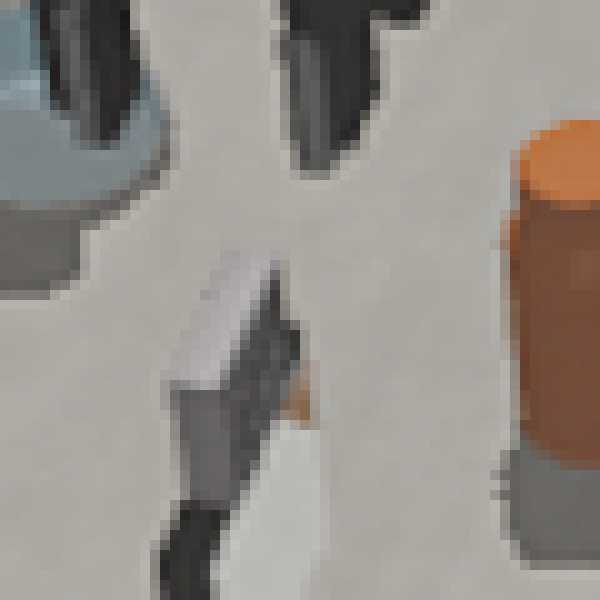

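The tab corners match the prediction to about 1 px. The seated cap at (0.540, -0.229) gives a sight angle of 79.6°, so the mirror turn is 39.8°. I'll descend over the tab and close.

Call:
move_arm:
  increments:
    - [[4,0.1,0.2,3,0,0,0],[4,0.1,0.2,5.5,0,0,0],[4,0.1,0.2,7.8,0,0,0],[4,0.1,0.2,7.8,0,0,0],[4,0.1,0.2,7.8,0,0,0]]
  squeeze: 50

```text
t: 9.8
eef_pos: [0.6101, 0.2139, 0.1215]
eef_rot: [[-0.035, 0.999, 0.0], [0.999, 0.035, -0.0], [-0.0, 0.0, -1.0]]
wrist_force: [0.4, -0.4, 0.8]
width: 0.0399
grasp_force: 0.0
```

```bash
python3 st.py 0.609 0.2123 0.119
```

```text
9.8 [0.6101 0.2139 0.1215] [-29.1521  41.9202  13.7834  89.4982 -11.9677  50.0271  -9.0581] 0.039925929026002366 0.0 [ 0.3642 -0.4106  0.8039]
[[-0.0348  0.9994  0.0002]
 [ 0.9994  0.0348 -0.0002]
 [-0.0002  0.0002 -1.    ]]
tool cm [-0.1602 -0.1115  0.2458]
```

Call:
move_arm:
  increments:
    - [[4,-0.1,-0.1,0.2,0,0,0],[0.5,-0.1,-0.1,0.2,0,0,0],[0.5,-0.1,-0.1,0.2,0,0,0],[0.5,-0.1,-0.1,0.2,0,0,0],[0.5,-0.1,-0.1,0.2,0,0,0],[0.5,-0.1,-0.1,0.2,0,0,0],[0.5,-0.1,-0.1,0.2,0,0,0],[0.5,-0.1,-0.1,0.2,0,0,0]]
  squeeze: 50

```text
t: 10.6
eef_pos: [0.6119, 0.2137, 0.1206]
eef_rot: [[-0.035, 0.999, 0.007], [0.999, 0.035, 0.001], [0.001, 0.007, -1.0]]
wrist_force: [5.2, -0.4, -1.1]
width: 0.011
grasp_force: 51.5
```

```bash
python3 st.py 0.609 0.2123 0.119
```

```text
10.6 [0.6119 0.2137 0.1206] [-29.1172  41.933   13.7813  89.6386 -11.9925  49.4579  -8.9511] 0.011045239720672789 51.49140536785126 [ 5.1687 -0.4213 -1.0631]
[[-0.0355  0.9993  0.0074]
 [ 0.9994  0.0354  0.0011]
 [ 0.0009  0.0074 -1.    ]]
tool cm [-0.1316 -0.295   0.1615]
```

Gripped at 11 mm width and 51 N. Now I turn it counter-clockwise.

Call:
move_arm:
  increments:
    - [[0.5,0.03,0.15,0,0,0,-4],[0.5,0.06,0.15,0,0,0,-8],[0.5,0.08,0.14,0,0,0,-12],[0.5,0.11,0.13,0,0,0,-16],[0.5,0.14,0.12,0,0,0,-20],[0.5,0.16,0.11,0,0,0,-24],[0.5,0.19,0.1,0,0,0,-28],[0.5,0.21,0.08,0,0,0,-32],[0.5,0.23,0.07,0,0,0,-36],[0.5,0.26,0.06,0,0,0,-39.7],[0.5,0.26,0.06,0,0,0,-39.7],[0.5,0.26,0.06,0,0,0,-39.7]]

```text
t: 11.8
eef_pos: [0.6101, 0.2159, 0.1206]
eef_rot: [[-0.664, 0.747, 0.002], [0.747, 0.664, 0.0], [-0.001, 0.002, -1.0]]
wrist_force: [-0.6, -1.3, 6.7]
width: 0.0112
grasp_force: 52.4
```

```bash
python3 st.py; python3 - <<'E'
from h import *
t,s=C["top"]["color"],C["side"]["color"]
a=cv2.resize(t[150:250,180:280],(400,400),interpolation=cv2.INTER_CUBIC);b=cv2.resize(s[220:310,190:280],(400,400),interpolation=cv2.INTER_CUBIC)
cv2.imwrite("pics/m.png",np.hstack([a,b]))
E
```

```text
11.8 [0.6101 0.2159 0.1206] [-22.9478  41.3694   2.6234  89.2939  -2.2483  49.2749  22.1223] 0.011192751040905773 52.39000976085663 [-0.5744 -1.2836  6.7447]
[[-0.6644  0.7474  0.002 ]
 [ 0.7474  0.6644  0.0002]
 [-0.0012  0.0017 -1.    ]]
```

View pics/m.png

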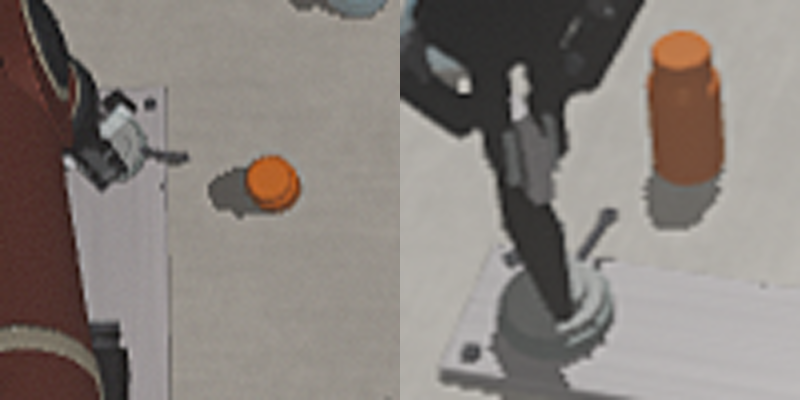

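The right crop shows the mirror turned. The pointer in the top crop runs from (150,153) to (186,158), toward the holder. I'll measure that pointer as a check on the angle.

```bash
python3 - <<'E'
from h import *
g=cv2.cvtColor(C["top"]["color"],cv2.COLOR_BGR2GRAY);gs=cv2.cvtColor(C["side"]["color"],cv2.COLOR_BGR2GRAY)
print(g[184:194,214:230]);print(gs[262:284,226:244])
W=[]
for x in range(217,227):
    w=np.clip(128-g[185:194,x].astype(float),0,None)
    if x in(221,222):continue
    W.append(onz("top",(x,185+(w*np.arange(9)).sum()/w.sum()),.025))
W=np.array(W);print(W)
f=np.polyfit(W[:,1],W[:,0],1);print("line dir",np.degrees(np.arctan(f[0])))
for ax in((.605,.2125),(.607,.213),(.608,.2135)):
    ax=np.array(ax);d=np.array([.5395,-.2275])-ax;p=W[-4:].mean(0)-ax
    a=np.degrees(np.arctan2(d[1],d[0]));print("want",a,"mirror",(a+178)/2,"pointer",np.degrees(np.arctan2(p[1],p[0])),np.linalg.norm(W[-1]-ax))
E
```

```text
[[127 109 102 151 149 147 151 129 142 142 143 140 141 141 141 142]
 [130 114 116 153 151 148 154 129 144 146 141 142 143 143 145 145]
 [128 106  90 137 151 144 159 133 145 146 146 146 145 145 147 147]
 [122  74  60  69 113 105 139 122 134 131 138 137 133 149 147 148]
 [132  89  61  60  59  56  62  76  76  73  92  89  82 144 150 146]
 [117 110  85 107 104  65  71  77  67  64  66  59  51 121 145 145]
 [104  93 137 161 161 114 114  93  67  72  60  86  99 128 147 147]
 [101  95 153 153 152 155 162 128 108 110 109 133 155 151 151 149]
 [ 94 135 152 153 149 152 156 132 150 151 152 149 149 148 150 149]
 [135 153 151 150 149 151 155 127 147 145 145 144 146 147 147 147]]
[[173 171 171 171 172 174 173 172 172 172 173 172 171 173 174 172 173 176]
 [173 171 172 172 172 172 172 171 171 172 173 173 175 175 175 174 175 177]
 [173 172 171 171 172 172 171 172 172 172 173 173 175 176 174 173 174 176]
 [174 171 171 172 172 172 172 173 174 175 177 178 177 175 173 173 173 176]
 [174 172 172 172 172 172 172 173 173 170 169 169 169 173 174 173 174 176]
 [177 173 172 172 171 171 172 174 159 121  80  69 105 
[... 973 characters left out ...]
7 178 177 178 178 179]
 [ 50  48 143 166 160 162 165 165 161 170 179 179 178 178 178 179 178 178]
 [ 51  50 141 166 162 159 163 167 161 153 166 177 178 178 179 179 179 179]
 [ 52  47 123 161 164 150 157 167 168 152 145 170 180 178 177 178 178 178]]
[[0.6003 0.1785]
 [0.5992 0.1752]
 [0.5982 0.1719]
 [0.5975 0.1686]
 [0.5957 0.1588]
 [0.5952 0.1555]
 [0.5964 0.1523]
 [0.5968 0.149 ]]
line dir 7.528773583637458
want -98.46707889187306 mirror 39.76646055406347 pointer -98.70468624308896 0.06401385252657402
want -98.71194999530924 mirror 39.64402500234538 pointer -100.51693043758728 0.06479311981180336
want -98.8291288358887 mirror 39.58543558205565 pointer -101.35746655482988 0.0654500330893944
```

```bash
python3 - <<'E'
from h import *
gs=cv2.cvtColor(C["side"]["color"],cv2.COLOR_BGR2GRAY);W=[]
for y in range(267,278):
    w=np.clip(165-gs[y,229:241].astype(float),0,None);w=w*(w>20)
    W.append(onz("side",(229+(w*np.arange(12)).sum()/w.sum(),y),.025))
W=np.array(W);print(W);f=np.polyfit(W[:,1],W[:,0],1);print(np.degrees(np.arctan(f[0])))
E
python3 st.py
```

```text
[[0.598  0.1487]
 [0.5973 0.1519]
 [0.597  0.1552]
 [0.5976 0.1587]
 [0.5987 0.1623]
 [0.5989 0.1657]
 [0.5999 0.1692]
 [0.6002 0.1726]
 [0.6005 0.1759]
 [0.6015 0.1794]
 [0.6013 0.1826]]
7.550565717494126
12.1 [0.6101 0.2159 0.1206] [-22.9683  41.3683   2.6452  89.2926  -2.2491  49.2718  22.1195] 0.01144703284575456 52.50508189201355 [-0.7687 -2.2501  5.7303]
[[-0.6644  0.7474  0.0022]
 [ 0.7474  0.6644  0.    ]
 [-0.0014  0.0017 -1.    ]]
```

The pointer points within about 1° of the bottle in both views, which agrees with the tool angle. The mirror is held still, so I'm handing in.

```bash
python3 -c "
from station import bot
print(bot.job_done())"
```

```text
the job is handed in; nothing more can be done
None
```

I handed the job in at about 12 s on the robot's clock: the bottle stands upright in its own holder, and the arm is gripping and holding the mirror at about 39.6° (I calculated 39.65°), with the pointer aimed within about 1° of the bottle; the orange look-alike, left where it was, stands close to that sight line and may hide part of the view.

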